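# Sort the glazing leftovers into their trays

## Robot

A 6-joint arm with a two-finger parallel gripper is mounted at the origin on the work surface; the furniture and walls round the work are solid. World frame = base frame: x ahead of the robot, y to its left, z up, the work surface at z = 0. Lengths are in m, angles in degrees, forces in N, time in s.
With the tool pointing down it reaches from about 0.375 to 0.9 m from the base axis. Payload 3.1 kg.
Tool frame: the origin (TCP) lies on the centre line of the jaws, within the pads' length; the fingertips stand 17 mm ahead of it and the grasp point (between the pads) lies 2 mm behind it; z points along the fingers, y is the line along which they close (so a half turn about z gives the same grasp; the last joint's range is limited). The gripper opens to 87 mm and grips with 3 to 60 N. Pads are 19 mm wide; open, the fingers measure 117 mm over their backs; the gripper's body (75 mm by 190 mm) begins 51 mm behind the grasp point.
Start: joints at [66.549, 30.224, 82.088, -0, 67.689, -10.227], TCP at [0.143, 0.608, 0.24] pointing down, gripper open.
Joint ranges: [-176.69, 176.69], [-43.24, 126.21], [12.49, 139.97], [-82, 262], [0, 151.66], [-163.58, 163.58]. Speed limits (degrees/s): [159.86, 159.86, 180, 180, 180, 180].

## Interface

Orientations are given as a 3x3 rotation matrix whose columns are the frame's x, y, z axes.
In Python, from rig import bot, imaging, finder gives the robot as it stands. The module is installed in compiled form; this text tells all that it offers.
- The arm moves only by the tool play_rows, never from a script. Its argument "motion" is a list that holds one entry, the list of rows, each a list of 6 numbers: the shift along the tool's x, y, z in shares of 0.4 m (1.0 is 0.4 m), then the turn, a rotation vector about the tool's x, y, z in shares of 180 degrees (1.0 is 180 degrees). In form: [[[dx, dy, dz, wx, wy, wz], ...]]. A call has 1 to 8 rows; each row is the pose to reach, as a shift and turn from the pose commanded when the call began, along the tool's axes at that moment; what a row does not reach only later rows make up. A row lasts 1/12 s, in which the tool goes at most 41.7 mm and 7.16 degrees, less where a joint would pass 70% of its speed; a pose out of reach is approached as far as the arm can. Shift and turn numbers lie between -1 and 1, and a call with a number outside is refused. A call with a gripper value outside its range is refused whole. "fingers" is the finger opening in m, from 0 to 0.087, set as the call begins (left out, the last holds). The fingers move at their own pace and stop on an object; the grip force is fixed at half the most. Time passes only in rows, so rows that repeat a pose let the fingers close. It gives the time, the measured TCP pose, the force, the opening and the grip force at its end, in the units of the state.
- bot.read_state(): the state, without advancing time (a new reading comes with each control period).
- imaging.capture(name): name is "side" or "top"; returns a dict with "frame" (400x640x3 uint8, red, green, blue), "camera_matrix" (3x3 intrinsics, pixels), "R" (3x3) and "t" (3): a world point X has camera coordinates R X + t. Camera axes: x right, y down, z forward; pixel columns grow to the right and rows downward; lengths in m; the calibration is good to about 2 mm. A picture is of the moment at which its call begins. There is no depth.
- bot.hand_in(): hands the job in; it is judged then, once.
Trained networks look in the newest picture that a camera, given by its name, has taken for a name from the list of things; names that differ only in an ending like _2 or _b are one class to them, and where a whole thing is asked for, a point or a joint stands for the part that bears it (a point fixed in the world has none). Each returns a list of dicts, best first, with "confidence" (0 to 1); they miss things now and then, are a little off and sometimes report something else, mostly with a low value. They report only what shows in the picture. A call takes as long as a camera call. They do not tell look-alikes from the thing itself.
- finder.recognise(camera, name): "at" ([x, y, z] in m, in world coordinates, good to about 4 mm: the middle of the surface that is visible of it).
- finder.outline_of(camera, name): "pixels" (400x640 bool, what is visible of it).
The state is a dict: "time_s": time; "joint_positions": joint angles; "qvel": joint speeds; "tau": joint torques, N m; "position": TCP position; "tcp_rot": TCP orientation; "force": force on the tool from outside, world axes, zero at the start; "moment": the same for the moment, N m; "opening": opening from 0.0 (shut) to 1.0 (fully open); "grasp_force": force on a finger pad.
Only numpy, scipy, OpenCV 4.12 (cv2) and the standard library are available. Lean on these libraries where they do the work, as an engineer would, in place of code of your own. Each camera call takes 0.05 s, during which the arm holds its last target. There are 200 camera calls.

## Task

Sort the things left on the bench by kind: both glaze jars go upright into the blue tray, the orange-red kidney rib into the black tray, and the yellow wax stick and the black polishing stone side by side into the green tray, each thing flat on its tray's floor and not on the rim or on another thing. Keep the jars upright all the way, and leave the brass tin standing where it is.

Things in the scene. Friction and masses are not known exactly. Their poses are not given: they have to be found in the camera images.
- green_jar: Moss green, black-capped glaze jar, upright, its cap fixed on: round, 50 mm in diameter, 68 mm high (the cap, 46 mm in diameter, begins at 57 mm), about 0.12 kg. Origin: centre of its underside on the bench; z is its axis, up.
- blue_jar: Pale blue, black-capped glaze jar, upright, its cap fixed on: round, 50 mm in diameter, 68 mm high (the cap, 46 mm in diameter, begins at 57 mm), about 0.12 kg. Origin: centre of its underside on the bench; z is its axis, up.
- kidney_rib: Orange-red kidney-shaped potter's rib lying flat, 84 mm long, 48 mm across, 8 mm thick, about 0.03 kg. Origin: on its underside near the middle; z up. Its narrow way, the way to grip it, is turned 20 degrees (0.35 rad) from its x towards its y; the middle of that grip lies 4 mm from the origin, on the -x side.
- wax_stick: Yellow wax resist stick lying flat, a bar 62 mm long (its y), 11 mm wide (its x, the way to grip it), 10 mm thick, about 0.012 kg. Origin: centre of its underside; z up.
- polishing_stone: Black oval polishing pebble lying flat, 33 mm (its x, the way to grip it) by 47 mm (its y), 22 mm high, about 0.05 kg. Origin: centre of its underside; z up.
- blue_tray: Blue plastic sorting tray for the two glaze jars, fixed on a plywood board whose top is 85 mm above the bench. 150 mm (its x) by 120 mm (its y) outside, 20 mm high, walls 4 mm with a rim 3 mm wider, open on top; the floor inside is 142 x 112 mm, 4 mm above its underside. Origin: centre of its underside; z up. The trays differ only in colour and swap places.
- green_tray: Green plastic sorting tray for the wax stick and the polishing stone, fixed on a plywood board whose top is 85 mm above the bench. 150 mm (its x) by 120 mm (its y) outside, 20 mm high, walls 4 mm with a rim 3 mm wider, open on top; the floor inside is 142 x 112 mm, 4 mm above its underside. Origin: centre of its underside; z up. The trays differ only in colour and swap places.
- black_tray: Black plastic sorting tray for the kidney rib, fixed on a plywood board whose top is 85 mm above the bench. 150 mm (its x) by 120 mm (its y) outside, 20 mm high, walls 4 mm with a rim 3 mm wider, open on top; the floor inside is 142 x 112 mm, 4 mm above its underside. Origin: centre of its underside; z up. The trays differ only in colour and swap places.
- brass_tin: Small square brass-yellow tin with a round cap, 34 x 34 x 28 mm, loose; it stays where it is. Origin: centre of its underside.
Not all that is in view belongs to the job. Of the things that look like the kidney_rib, the smaller one is meant.

How it is judged (in metres and radians):
At the end, for the whole second after the job is handed in: At rest, on the floor inside the walls of the right tray (underside at most 6 mm above the floor, tilted under 0.2 rad): both jars upright in the blue tray, the kidney rib in the black, the wax stick (on any of its four long sides) and the polishing stone in the green (x of green_jar in the frame of blue_tray between -0.06 and 0.06 m and y of green_jar in the frame of blue_tray between -0.045 and 0.045 m and z of green_jar in the frame of blue_tray between 0.001 and 0.01 m and angle between each of green_jar, blue_jar, kidney_rib, polishing_stone's own z axis and vertical below 0.2 rad and linear speed of each of green_jar, blue_jar, kidney_rib, wax_stick, polishing_stone below 0.02 m/s and angular speed of each of green_jar, blue_jar, kidney_rib, wax_stick, polishing_stone below 0.2 rad/s and x of blue_jar in the frame of blue_tray between -0.06 and 0.06 m and y of blue_jar in the frame of blue_tray between -0.045 and 0.045 m and z of blue_jar in the frame of blue_tray between 0.001 and 0.01 m and x of kidney_rib in the frame of black_tray between -0.06 and 0.06 m and y of kidney_rib in the frame of black_tray between -0.05 and 0.05 m and z of kidney_rib in the frame of black_tray between 0.001 and 0.01 m and x of wax_stick in the frame of green_tray between -0.068 and 0.068 m and y of wax_stick in the frame of green_tray between -0.052 and 0.052 m and z of wax_stick in the frame of green_tray between 0.001 and 0.016 m and angle between wax_stick's own y axis and vertical between 1.37 and 1.77 rad and x of polishing_stone in the frame of green_tray between -0.068 and 0.068 m and y of polishing_stone in the frame of green_tray between -0.052 and 0.052 m and z of polishing_stone in the frame of green_tray between 0.001 and 0.01 m); the robot touches nothing.
It fails at once if the brass tin is pushed more than 30 mm from its place or tipped (distance of brass_tin from where it was at the start of the episode above 0.03 m or angle between brass_tin's own z axis and vertical above 0.5 rad).
It fails at once if the green jar is tipped more than 35 degrees (angle between green_jar's own z axis and vertical above 0.61 rad).
It fails at once if the blue jar is tipped more than 35 degrees (angle between blue_jar's own z axis and vertical above 0.61 rad).
It also fails if it takes over 144 s, if anything falls off the work surface, if the arm or the gripper's body presses on something with over 40 N, if the wrist force passes 120 N, or if a joint passes its speed limit or range.

## Working session

There is one attempt and no reset: what is moved stays moved. The work goes in short steps, Python scripts to look and compute and a tool call to move; the robot and the scene stay as the last step left them, time stands still between calls to the robot, and variables do not carry over. Pictures are saved under pics/ and viewed, at most 16 in all, crops included, and the job is handed in when it is done.

Besides the shell and the picture viewer there is one more tool, called after ">>>" in YAML: its name, and indented under it one key for each argument. play_rows: Moves the arm, as the interface text tells. Its arguments: {"type":"object","properties":{"motion":{"type":"array"},"fingers":{"type":"number"}},"required":["motion"]}

```bash
mkdir -p pics
cat > h.py <<'E'
from rig import bot, imaging, finder
import numpy as np, cv2
def snap(n,f):
    c=imaging.capture(n); cv2.imwrite('pics/'+f,c['frame'][:,:,::-1]); return c
def px2w(c,u,v,z):
    K,R,t=map(np.array,(c['camera_matrix'],c['R'],c['t']))
    d=R.T@np.linalg.inv(K)@np.array([u,v,1.]); o=-R.T@t
    return o+d*(z-o[2])/d[2]
def w2px(c,X):
    p=np.array(c['camera_matrix'])@(np.array(c['R'])@np.array(X)+np.array(c['t'])); return p[:2]/p[2]
E
python3 - <<'E'
from h import *
np.set_printoptions(precision=3,suppress=True)
cs={n:snap(n,n+'0.png') for n in('top','side')}
for n in cs:
    print(n,-np.array(cs[n]['R']).T@np.array(cs[n]['t']))
    for o in 'green_jar blue_jar kidney_rib wax_stick polishing_stone blue_tray green_tray black_tray brass_tin'.split():
        for r in finder.recognise(n,o)[:4]:
            print(o,np.array(r['at']),round(r['confidence'],2),w2px(cs[n],r['at']).round())
s=bot.read_state();print(s)
E
```

```text
top [0.334 0.046 1.223]
green_jar [0.5   0.445 0.07 ] 0.81 [182. 176.]
blue_jar [0.42  0.341 0.068] 0.67 [216. 201.]
blue_jar [0.539 0.336 0.022] 0.43 [221. 165.]
kidney_rib [0.485 0.238 0.009] 0.87 [252. 182.]
kidney_rib [0.237 0.238 0.009] 0.67 [253. 258.]
wax_stick [0.414 0.129 0.009] 0.62 [286. 202.]
blue_tray [ 0.539 -0.196  0.092] 0.7 [390. 157.]
blue_tray [0.484 0.241 0.007] 0.33 [251. 182.]
green_tray [ 0.533 -0.384  0.088] 0.91 [451. 157.]
black_tray [ 0.515 -0.027  0.089] 0.63 [335. 166.]
brass_tin [0.536 0.337 0.02 ] 0.63 [221. 166.]
side [0.461 1.023 0.634]
green_jar [0.504 0.468 0.047] 0.93 [276. 316.]
green_jar [0.41  0.133 0.01 ] 0.4 [315. 237.]
blue_jar [0.419 0.37  0.053] 0.93 [315. 281.]
kidney_rib [0.482 0.247 0.007] 0.82 [289. 263.]
wax_stick [0.41  0.132 0.011] 0.53 [315. 236.]
polishing_stone [0.359 0.263 0.02 ] 0.5 [337. 262.]
polishing_stone [0.501 0.469 0.046] 0.34 [277. 317.]
blue_tray [ 0.539 -0.202  0.089] 0.58 [275. 164.]
green_tray [ 0.528 -0.395  0.091] 0.85 [280. 143.]
green_tray [0.506 0.47  0.051] 0.17 [275. 315.]
black_tray [ 0.513 -0.028  0.093] 0.7 [280. 185.]
brass_tin [0.533 0.349 0.017] 0.68 [266. 287.]
{'time_s': 1.0, 'joint_positions': array([ 66.549,  30.222,  82.086,   0.001,  67.688, -10.227]), 'qvel': array([-0.03 ,  0.015,  0.014,  0.03 ,  0.014, -0.049]), 'tau': array([ -0.001, -44.002, -17.699,   0.063,   0.05 ,  -0.   ]), 'position': array([0.143, 0.608, 0.24 ]), 'tcp_rot': array([[-0.973,  0.229,  0.   ],
       [ 0.229,  0.973,  0.   ],
       [ 0.   ,  0.   , -1.   ]]), 'force': array([-0.413, -0.298, -0.989]), 'moment': array([ 0.02 , -0.034,  0.026]), 'grasp_force': 0.0, 'opening': 1.0011141184410577}
```

Run:
```python
import cv2
a=cv2.imread('pics/top0.png')
cv2.imwrite('pics/topc.png',cv2.resize(a[120:300,150:350],None,fx=3.3,fy=3.3,interpolation=cv2.INTER_CUBIC))
```

```text
(no output)
```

View pics/top0.png

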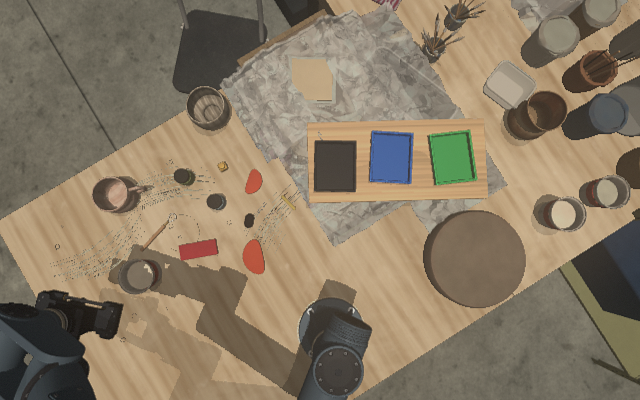

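View pics/side0.png

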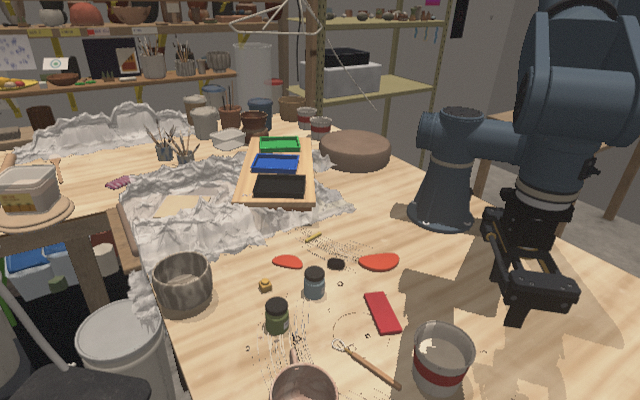

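View pics/topc.png

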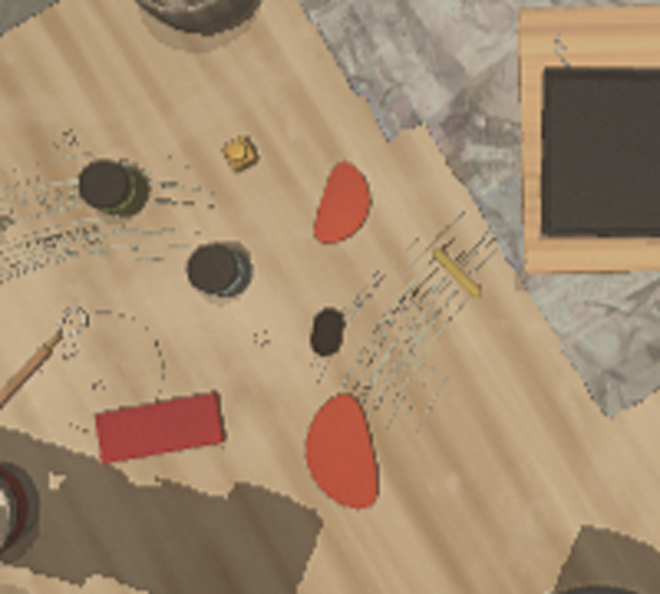

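The camera views place these:
- Green jar: top (183,176). Blue jar: top (216,201).
- Brass tin: (222,166). Stone: (249,220). Wax stick: (288,202).
- Trays: black (335,166), blue (390,157), green (451,157).
- Two ribs: (253,181) and (254,257). In the enlarged crop the one at (253,181) is clearly smaller, so it is the one meant. The dark red block at (198,249) is not part of the job.

Next I'll measure the poses.

```bash
cat > meas.py <<'E'
from h import *
np.set_printoptions(precision=4,suppress=True)
def rect(c,m,z):
    n,l,st,ce=cv2.connectedComponentsWithStats(m.astype(np.uint8))
    out=[]
    for i in range(1,n):
        if st[i,4]<25: continue
        k=(l==i).astype(np.uint8)
        big=cv2.resize(k[:, :]*255,None,fx=4,fy=4,interpolation=cv2.INTER_LINEAR)
        ct=max(cv2.findContours((big>127).astype(np.uint8),0,2)[0],key=cv2.contourArea)[:,0,:]
        P=np.array([px2w(c,(u+.5)/4-.5,(v+.5)/4-.5,z)[:2] for u,v in ct],np.float32)
        (cx,cy),(w,h),a=cv2.minAreaRect(P)
        if w>h: w,h,a=h,w,a+90   # a: direction of narrow side w
        out.append((ce[i].round(),np.array([cx,cy,w,h]),round((a+90)%180-90,1)))
    return out
E
python3 - <<'E'
from meas import *
c=imaging.capture('top'); f=c['frame'].astype(int); r,g,b=f[...,0],f[...,1],f[...,2]
hsv=cv2.cvtColor(c['frame'],cv2.COLOR_RGB2HSV)
def roi(u0,u1,v0,v1):
    m=np.zeros((400,640),bool); m[v0:v1,u0:u1]=1; return m
red=(r>170)&(g<110)&(b<100)
print('kid',rect(c,red&roi(235,275,160,285),.008))
dk=(f.max(2)<85)
print('stone',rect(c,dk&roi(238,260,208,232),.010))
print('jars cap',rect(c,(f.max(2)<75)&roi(170,200,160,190),.068),rect(c,(f.max(2)<75)&roi(203,232,190,215),.068))
print('wax',rect(c,(hsv[...,0]<32)&(hsv[...,1]>115)&roi(275,300,190,215),.009))
for n,z in(('kidney_rib',.008),('wax_stick',.009),('polishing_stone',.01),('blue_tray',.105),('green_tray',.105),('black_tray',.105),('brass_tin',.02)):
    o=finder.outline_of('top',n)
    for q in o[:2]: print(n,round(q['confidence'],2),rect(c,q['pixels'],z))
E
```

```text
kid [(array([253., 181.]), array([0.4846, 0.2323, 0.0469, 0.081 ]), 70.7), (array([253., 257.]), array([0.241 , 0.2423, 0.0641, 0.1114]), -81.6)]
stone [(array([249., 220.]), array([0.3588, 0.2519, 0.0291, 0.046 ]), 77.7)]
jars cap [(array([181., 176.]), array([0.5022, 0.4463, 0.0428, 0.0487]), -1.6), (array([192., 178.]), array([0.4931, 0.4149, 0.0159, 0.0397]), 84.8)] []
wax [(array([288., 202.]), array([0.4141, 0.1241, 0.0092, 0.0621]), -46.6)]
kidney_rib 0.7 [(array([253., 181.]), array([0.4866, 0.2353, 0.0543, 0.081 ]), 88.4)]
kidney_rib 0.57 [(array([254., 256.]), array([0.2427, 0.2395, 0.0677, 0.1174]), -77.1)]
polishing_stone 0.66 [(array([249., 220.]), array([0.3601, 0.2519, 0.0314, 0.0476]), 89.0)]
blue_tray 0.7 [(array([391., 157.]), array([ 0.5375, -0.1963,  0.1311,  0.1585]), 85.1)]
green_tray 0.76 [(array([452., 157.]), array([ 0.5318, -0.3813,  0.1343,  0.1581]), -84.7)]
black_tray 0.77 [(array([335., 166.]), array([ 0.5148, -0.0268,  0.1287,  0.1576]), 88.0)]
brass_tin 0.42 [(array([222., 166.]), array([0.5371, 0.3312, 0.0312, 0.0318]), -64.6)]
```

The poses fit the given sizes: rib 81x47, trays about 128x157, stone 30x46, wax 9x62 mm. The present yaw (tool y at 76.8°) suits both jars, so the green jar comes first.

Careful with the scale: shifts go in shares of 0.4 m and turns go in shares of 180 degrees. That gives: -0.31 m / 0.4 = -0.775, -0.24 m / 0.4 = -0.6.

>>> play_rows:
  motion:
    - [[-0.1,-0.02,0,0,0,0],[-0.2,-0.04,0,0,0,0],[-0.3,-0.06,0,0,0,0],[-0.4,-0.08,0,0,0,0],[-0.5,-0.1,0,0,0,0],[-0.6,-0.12,0,0,0,0],[-0.7,-0.14,0,0,0,0],[-0.775,-0.15,0.05,0,0,0]]
  fingers: 0.08

```text
time_s: 2.07
position: [0.4364, 0.4791, 0.2236]
tcp_rot: [[-0.973, 0.23, 0.009], [0.23, 0.973, 0.005], [-0.007, 0.007, -1.0]]
force: [0.4, 1.2, 0.7]
opening: 0.918
grasp_force: 0.0
```

Converted, 0.11 m / 0.4 = 0.275, -0.007 m / 0.4 = -0.0175.

>>> play_rows:
  motion:
    - [[-0.095,-0.0175,0.025,0,0,0],[-0.175,-0.035,0.075,0,0,0],[-0.19,-0.0375,0.15,0,0,0],[-0.19,-0.0375,0.225,0,0,0],[-0.19,-0.0375,0.275,0,0,0],[-0.19,-0.0375,0.275,0,0,0],[-0.19,-0.0375,0.275,0,0,0],[-0.19,-0.0375,0.275,0,0,0]]

```text
time_s: 2.73
position: [0.5023, 0.4479, 0.1109]
tcp_rot: [[-0.974, 0.228, 0.002], [0.228, 0.974, 0.001], [-0.002, 0.002, -1.0]]
force: [0.6, -0.1, -0.3]
opening: 0.918
grasp_force: 0.0
```

```bash
cat >> h.py <<'E'
def go(x,y,z,yaw=None):
    s=bot.read_state(); R=np.array(s['tcp_rot']); p=np.array(s['position'])
    d=R.T@(np.array([x,y,z])-p); psi=np.degrees(np.arctan2(R[1,1],R[0,1]))
    w=0 if yaw is None else psi-yaw
    print('pos',p.round(4),'yaw',psi.round(1),'delta',d.round(4),'wz',round(w,1),'F',np.array(s['force']).round(1),'op',round(s['opening']*.087,4),'g',round(s['grasp_force'],1),'t',round(s['time_s'],1),'q6',np.array(s['joint_positions'])[5].round(0))
E
python3 - <<'E'
from h import *
c=snap('side','side1.png'); cv2.imwrite('pics/side1c.png',cv2.resize(c['frame'][180:380,200:400,::-1],None,fx=2.8,fy=2.8,interpolation=cv2.INTER_CUBIC))
go(.502,.446,.03)
E
```

```text
pos [0.5026 0.4482 0.1116] yaw 76.8 delta [ 0.0003 -0.0025  0.0816] wz 0 F [0.6 0.  0.1] op 0.0797 g 0.0 t 2.8 q6 -45.0
```

View pics/side1c.png

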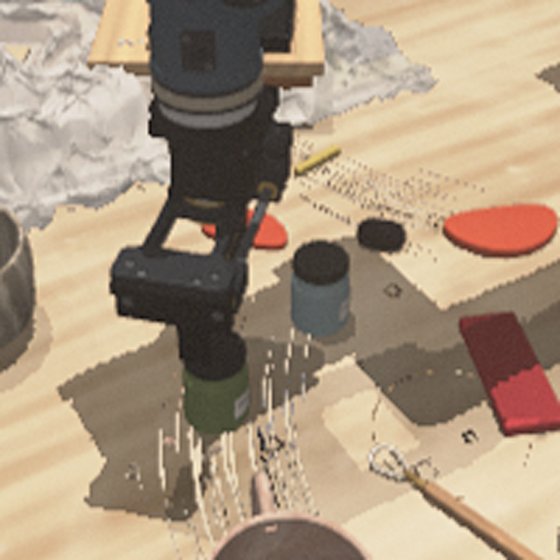

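The gripper stands over the green jar (crop 215,390) and is lined up in x. The front finger is on the near side, as planned, so I descend and grip.

Converted, 0.08 m / 0.4 = 0.2, 0.06 m / 0.4 = 0.15.

>>> play_rows:
  motion:
    - [[0,-0.005,0.05,0,0,0],[0,-0.005,0.1,0,0,0],[0,-0.005,0.15,0,0,0],[0,-0.005,0.2,0,0,0],[0,-0.005,0.2,0,0,0],[0,-0.005,0.2,0,0,0]]

```text
time_s: 3.28
position: [0.5012, 0.4456, 0.0304]
tcp_rot: [[-0.974, 0.228, 0.001], [0.228, 0.974, 0.0], [-0.0, 0.0, -1.0]]
force: [-0.2, 0.2, 0.8]
opening: 0.922
grasp_force: 0.0
```

>>> play_rows:
  motion:
    - [[0,0,0,0,0,0],[0,0,0,0,0,0],[0,0,0,0,0,0],[0,0,0,0,0,0],[0,0,0,0,0,0],[0,0,0,0,0,0],[0,0,0,0,0,0],[0,0,0,0,0,0]]
  fingers: 0.04

```text
time_s: 3.95
position: [0.5017, 0.4457, 0.0304]
tcp_rot: [[-0.973, 0.229, 0.001], [0.229, 0.973, 0.001], [-0.001, 0.002, -1.0]]
force: [0.2, 1.8, 5.1]
opening: 0.553
grasp_force: 30.0
```

Converted, -0.18 m / 0.4 = -0.45, -0.17 m / 0.4 = -0.425.

>>> play_rows:
  motion:
    - [[0,0,-0.0625,0,0,0],[0,0,-0.15,0,0,0],[0,0,-0.25,0,0,0],[0,0,-0.35,0,0,0],[-0.015,-0.045,-0.425,0,0,0],[-0.045,-0.13,-0.45,0,0,0],[-0.0775,-0.22,-0.45,0,0,0],[-0.11,-0.3125,-0.45,0,0,0]]

```text
time_s: 4.62
position: [0.5149, 0.3123, 0.2102]
tcp_rot: [[-0.974, 0.227, 0.001], [0.227, 0.974, -0.0], [-0.001, -0.0, -1.0]]
force: [0.5, -1.4, -1.8]
opening: 0.553
grasp_force: 30.0
```

Converted, -0.302 m / 0.4 = -0.755, -0.264 m / 0.4 = -0.66.

>>> play_rows:
  motion:
    - [[-0.0325,-0.095,0,0,0,0],[-0.065,-0.19,0,0,0,0],[-0.0975,-0.285,0,0,0,0],[-0.1325,-0.3775,0,0,0,0],[-0.165,-0.47,0,0,0,0],[-0.2,-0.565,0,0,0,0],[-0.2325,-0.66,0,0,0,0],[-0.2675,-0.755,0,0,0,0]]

```text
time_s: 5.28
position: [0.5489, -0.0069, 0.2087]
tcp_rot: [[-0.974, 0.229, -0.003], [0.229, 0.974, 0.0], [0.003, -0.0, -1.0]]
force: [0.7, -0.3, -2.0]
opening: 0.553
grasp_force: 30.0
```

Converted, -0.184 m / 0.4 = -0.46, -0.175 m / 0.4 = -0.4375, -8 degrees / 180 = -0.0444.

>>> play_rows:
  motion:
    - [[-0.0325,-0.095,0,0,0,0],[-0.065,-0.19,0,0,0,0],[-0.0975,-0.285,0,0,0,-0.0111],[-0.13,-0.375,0,0,0,-0.0278],[-0.155,-0.4375,0,0,0,-0.0444],[-0.1625,-0.46,0,0,0,-0.0444],[-0.1625,-0.46,0,0,0,-0.0444],[-0.1625,-0.46,0,0,0,-0.0444]]

```text
time_s: 5.95
position: [0.5704, -0.1983, 0.2086]
tcp_rot: [[-0.996, 0.093, -0.003], [0.093, 0.996, 0.002], [0.003, 0.002, -1.0]]
force: [-0.1, -0.7, -1.4]
opening: 0.555
grasp_force: 30.0
```

Run:
```python
from meas import *
c=snap('side','side2.png'); cv2.imwrite('pics/side2c.png',cv2.resize(c['frame'][60:300,180:420,::-1],None,fx=2.3,fy=2.3,interpolation=cv2.INTER_CUBIC))
go(.572,-.199,.1194,85)
t=imaging.capture('top'); f=t['frame'].astype(int); r,g,b=f[...,0],f[...,1],f[...,2]
m=lambda u0,u1:(np.arange(640)>u0)[None]&(np.arange(640)<u1)[None]&(np.arange(400)<210)[:,None]
print('green',rect(t,(g>r+30)&(g>b+30)&m(420,490),.105))
```

```text
pos [ 0.5705 -0.1974  0.2087] yaw 84.8 delta [-0.0019 -0.0016  0.0893] wz -0.2 F [-0.1  0.9 -0.8] op 0.0484 g 30.0 t 6.0 q6 -114.0
green [(array([460., 162.]), array([ 0.5317, -0.3931,  0.1096,  0.158 ]), -84.8)]
```

View pics/side2c.png

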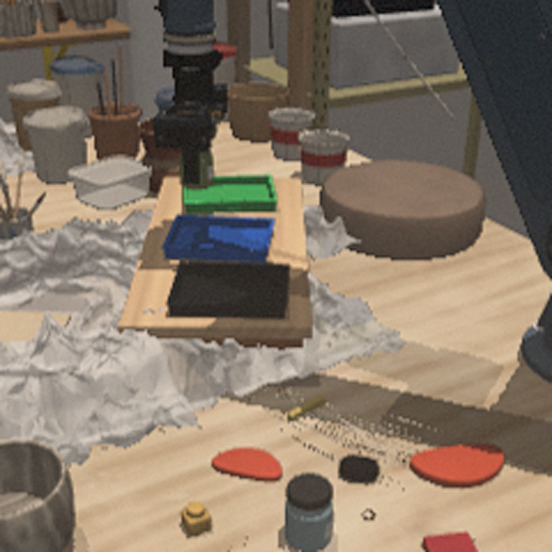

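The jar (crop 198,170) is held upright above the blue tray. Now I lower it.

Converted, 0.088 m / 0.4 = 0.22, 0.085 m / 0.4 = 0.2125.

>>> play_rows:
  motion:
    - [[-0.005,-0.005,0.0625,0,0,0],[-0.005,-0.005,0.125,0,0,0],[-0.005,-0.005,0.175,0,0,0],[-0.005,-0.005,0.2,0,0,0],[-0.005,-0.005,0.2125,0,0,0],[-0.005,-0.005,0.22,0,0,0],[-0.005,-0.005,0.22,0,0,0],[-0.005,-0.005,0.22,0,0,0]]

```text
time_s: 6.72
position: [0.5741, -0.2012, 0.1226]
tcp_rot: [[-0.996, 0.091, 0.002], [0.091, 0.996, -0.001], [-0.002, -0.001, -1.0]]
force: [-0.1, -0.4, -1.4]
opening: 0.552
grasp_force: 30.0
```

>>> play_rows:
  motion:
    - [[0.0025,0.0025,0.0025,0,0,0],[0.0025,0.0025,0.005,0,0,0],[0.0025,0.0025,0.0075,0,0,0],[0.0025,0.0025,0.0075,0,0,0],[0.0025,0.0025,0.0075,0,0,0]]

```text
time_s: 7.13
position: [0.5728, -0.2003, 0.1194]
tcp_rot: [[-0.996, 0.091, 0.001], [0.091, 0.996, -0.0], [-0.001, -0.0, -1.0]]
force: [-1.7, 1.1, 3.7]
opening: 0.55
grasp_force: 30.0
```

Converted, -0.1 m / 0.4 = -0.25, -0.07 m / 0.4 = -0.175.

>>> play_rows:
  motion:
    - [[0,0,0,0,0,0],[0,0,0,0,0,0],[0,0,0,0,0,0],[0,0,0,0,0,0],[0,0,-0.025,0,0,0],[0,0,-0.1,0,0,0],[0,0,-0.175,0,0,0],[0,0,-0.25,0,0,0]]
  fingers: 0.064

```text
time_s: 7.8
position: [0.5722, -0.2, 0.2198]
tcp_rot: [[-0.996, 0.091, -0.001], [0.091, 0.996, 0.001], [0.001, 0.0, -1.0]]
force: [-0.0, -0.5, -0.2]
opening: 0.732
grasp_force: 0.0
```

Run:
```python
from h import *
go(.420,.342,.21,76.8)
```

```text
pos [ 0.5722 -0.2     0.2198] yaw 84.8 delta [0.2009 0.5259 0.0102] wz 8.0 F [-0.  -0.5 -0.2] op 0.0637 g 0.0 t 7.8 q6 -115.0
```

Converted, 0.299 m / 0.4 = 0.7475, 0.262 m / 0.4 = 0.655, 8 degrees / 180 = 0.0444.

>>> play_rows:
  motion:
    - [[0.035,0.0925,0,0,0,0.0056],[0.07,0.185,0,0,0,0.0111],[0.105,0.2775,0,0,0,0.0167],[0.1425,0.3725,0,0,0,0.0222],[0.1775,0.4675,0,0,0,0.0278],[0.2125,0.56,0,0,0,0.0333],[0.25,0.655,0,0,0,0.0389],[0.285,0.7475,0,0,0,0.0444]]
  fingers: 0.08

```text
time_s: 8.47
position: [0.4854, 0.1097, 0.2193]
tcp_rot: [[-0.973, 0.23, 0.001], [0.23, 0.973, 0.0], [-0.001, 0.0, -1.0]]
force: [0.7, 0.7, 0.5]
opening: 0.922
grasp_force: 0.0
```

Run:
```python
from h import *
go(.420,.342,.11,76.8)
```

```text
pos [0.4854 0.1097 0.2193] yaw 76.7 delta [0.1171 0.211  0.1093] wz -0.1 F [0.7 0.7 0.5] op 0.0802 g 0.0 t 8.5 q6 -77.0
```

Converted, 0.21 m / 0.4 = 0.525, 0.208 m / 0.4 = 0.52.

>>> play_rows:
  motion:
    - [[0.0475,0.085,0,0,0,0],[0.095,0.17,0.025,0,0,0],[0.1375,0.25,0.075,0,0,0],[0.1825,0.33,0.125,0,0,0],[0.2275,0.41,0.175,0,0,0],[0.265,0.4775,0.225,0,0,0],[0.2875,0.52,0.2625,0,0,0],[0.29,0.525,0.2725,0,0,0]]

```text
time_s: 9.13
position: [0.4192, 0.3416, 0.1078]
tcp_rot: [[-0.974, 0.225, -0.003], [0.225, 0.974, -0.0], [0.002, -0.001, -1.0]]
force: [0.2, -0.5, -0.3]
opening: 0.918
grasp_force: 0.0
```

Run:
```python
from h import *
c=imaging.capture('side'); print([(np.array(r['at']).round(3),round(r['confidence'],2)) for r in finder.recognise('side','blue_jar')[:2]])
go(.420,.342,.03,76.8)
```

```text
[(array([0.417, 0.369, 0.047]), 0.73)]
pos [0.4206 0.3393 0.1091] yaw 76.9 delta [0.0011 0.0026 0.0791] wz 0.1 F [-0.2  0.3  0.2] op 0.08 g 0.0 t 9.2 q6 -50.0
```

Converted, 0.08 m / 0.4 = 0.2, 0.003 m / 0.4 = 0.0075.

>>> play_rows:
  motion:
    - [[0.0025,0.0075,0.05,0,0,0],[0.0025,0.0075,0.1,0,0,0],[0.0025,0.0075,0.15,0,0,0],[0.0025,0.0075,0.2,0,0,0],[0.0025,0.0075,0.2,0,0,0],[0.0025,0.0075,0.2,0,0,0]]

```text
time_s: 9.73
position: [0.4217, 0.3409, 0.03]
tcp_rot: [[-0.973, 0.231, -0.001], [0.231, 0.973, -0.0], [0.0, -0.001, -1.0]]
force: [0.4, -0.1, -0.2]
opening: 0.92
grasp_force: 0.0
```

>>> play_rows:
  motion:
    - [[0,0,0,0,0,0],[0,0,0,0,0,0],[0,0,0,0,0,0],[0,0,0,0,0,0],[0,0,0,0,0,0],[0,0,0,0,0,0],[0,0,0,0,0,0],[0,0,0,0,0,0]]
  fingers: 0.04

```text
time_s: 10.4
position: [0.4215, 0.3425, 0.0301]
tcp_rot: [[-0.974, 0.229, 0.001], [0.229, 0.974, 0.001], [-0.001, 0.001, -1.0]]
force: [-0.3, 1.3, 4.1]
opening: 0.556
grasp_force: 30.0
```

Run:
```python
from h import *
go(.503,-.193,.22,85)
```

```text
pos [0.4215 0.3425 0.0301] yaw 76.8 delta [-0.202  -0.5025 -0.1901] wz -8.2 F [-0.3  1.3  4.1] op 0.0483 g 30.0 t 10.4 q6 -49.0
```

Converted, -0.19 m / 0.4 = -0.475, -0.17 m / 0.4 = -0.425.

>>> play_rows:
  motion:
    - [[0,0,-0.0625,0,0,0],[0,0,-0.15,0,0,0],[0,0,-0.25,0,0,0],[0,0,-0.35,0,0,0],[-0.0175,-0.045,-0.425,0,0,0],[-0.05,-0.125,-0.475,0,0,0],[-0.085,-0.2125,-0.475,0,0,0],[-0.12,-0.3,-0.475,0,0,0]]

```text
time_s: 11.07
position: [0.4404, 0.2134, 0.2208]
tcp_rot: [[-0.974, 0.226, 0.003], [0.226, 0.974, 0.0], [-0.002, 0.001, -1.0]]
force: [0.9, -0.1, -1.4]
opening: 0.553
grasp_force: 30.0
```

>>> play_rows:
  motion:
    - [[-0.0375,-0.0925,0,0,0,0],[-0.075,-0.185,0,0,0,0],[-0.1125,-0.2775,0,0,0,0],[-0.15,-0.37,0,0,0,0],[-0.1875,-0.4625,0,0,0,0],[-0.225,-0.555,0,0,0,0],[-0.26,-0.6475,0,0,0,0],[-0.295,-0.7325,0,0,0,0]]

```text
time_s: 11.73
position: [0.4871, -0.0999, 0.2189]
tcp_rot: [[-0.973, 0.229, -0.002], [0.229, 0.973, 0.001], [0.002, 0.0, -1.0]]
force: [0.7, 0.7, -0.4]
opening: 0.549
grasp_force: 30.0
```

Converted, -0.089 m / 0.4 = -0.2225, -0.084 m / 0.4 = -0.21, -8 degrees / 180 = -0.0444.

>>> play_rows:
  motion:
    - [[-0.035,-0.085,0,0,0,-0.0111],[-0.0675,-0.165,0,0,0,-0.0222],[-0.085,-0.21,0,0,0,-0.0333],[-0.09,-0.2225,0,0,0,-0.0444],[-0.09,-0.2225,0,0,0,-0.0444],[-0.09,-0.2225,0,0,0,-0.0444],[-0.09,-0.2225,0,0,0,-0.0444]]

```text
time_s: 12.32
position: [0.5019, -0.1916, 0.219]
tcp_rot: [[-0.996, 0.091, -0.002], [0.091, 0.996, 0.002], [0.002, 0.001, -1.0]]
force: [-0.6, 0.7, -1.4]
opening: 0.553
grasp_force: 30.0
```

Run:
```python
from meas import *
t=imaging.capture('top'); imaging.capture('side')
for n in('top','side'):
  for o in ('green_jar','blue_jar'): print(n,o,[(np.array(r['at']).round(3),round(r['confidence'],2)) for r in finder.recognise(n,o)[:2]])
go(.503,-.193,.121,85)
```

```text
top green_jar [(array([ 0.587, -0.192,  0.162]), 0.61), (array([0.483, 0.24 , 0.007]), 0.49)]
top blue_jar []
side green_jar [(array([ 0.573, -0.181,  0.13 ]), 0.54), (array([ 0.522, -0.187,  0.091]), 0.41)]
side blue_jar [(array([ 0.484, -0.175,  0.22 ]), 0.69), (array([ 0.522, -0.186,  0.089]), 0.67)]
pos [ 0.5028 -0.1921  0.2197] yaw 84.8 delta [-0.0003 -0.0009  0.0987] wz -0.2 F [ 0.8 -0.8 -1.2] op 0.0482 g 30.0 t 12.6 q6 -118.0
```

Converted, 0.1 m / 0.4 = 0.25, 0.098 m / 0.4 = 0.245.

>>> play_rows:
  motion:
    - [[0,-0.0025,0.075,0,0,0],[0,-0.0025,0.15,0,0,0],[0,-0.0025,0.2,0,0,0],[0,-0.0025,0.225,0,0,0],[0,-0.0025,0.2375,0,0,0],[0,-0.0025,0.245,0,0,0],[0,-0.0025,0.25,0,0,0],[0,-0.0025,0.25,0,0,0]]

```text
time_s: 13.28
position: [0.5034, -0.1941, 0.1202]
tcp_rot: [[-0.996, 0.091, 0.001], [0.091, 0.996, -0.001], [-0.001, -0.001, -1.0]]
force: [-0.1, -0.0, -1.3]
opening: 0.551
grasp_force: 30.0
```

>>> play_rows:
  motion:
    - [[0,0,0,0,0,0],[0,0,0,0,0,0],[0,0,0,0,0,0],[0,0,0,0,0,0]]

```text
time_s: 13.62
position: [0.503, -0.1939, 0.1201]
tcp_rot: [[-0.996, 0.091, 0.001], [0.091, 0.996, -0.001], [-0.001, -0.001, -1.0]]
force: [-0.2, -0.9, -0.4]
opening: 0.556
grasp_force: 30.0
```

Converted, -0.1 m / 0.4 = -0.25, 0.001 m / 0.4 = 0.0025.

>>> play_rows:
  motion:
    - [[0,0,0.0025,0,0,0],[0,0,0.0025,0,0,0],[0,0,0.0025,0,0,0],[0,0,0.0025,0,0,0],[0,0,-0.025,0,0,0],[0,0,-0.1,0,0,0],[0,0,-0.175,0,0,0],[0,0,-0.25,0,0,0]]
  fingers: 0.064

```text
time_s: 14.28
position: [0.5023, -0.1936, 0.2203]
tcp_rot: [[-0.996, 0.091, -0.001], [0.091, 0.996, 0.001], [0.001, 0.001, -1.0]]
force: [-0.2, -0.4, -0.9]
opening: 0.738
grasp_force: 0.0
```

Run:
```python
from h import *
go(.4846,.2325,.06,74)
```

```text
pos [ 0.5023 -0.1936  0.2203] yaw 84.8 delta [0.0562 0.4226 0.1607] wz 10.8 F [-0.2 -0.4 -0.9] op 0.0642 g 0.0 t 14.3 q6 -118.0
```

Converted, 0.315 m / 0.4 = 0.7875, 0.078 m / 0.4 = 0.195, 11 degrees / 180 = 0.0611.

>>> play_rows:
  motion:
    - [[0.0125,0.095,0,0,0,0.0056],[0.025,0.195,0,0,0,0.0167],[0.0375,0.295,0,0,0,0.0222],[0.0525,0.395,0,0,0,0.0333],[0.065,0.495,0,0,0,0.0389],[0.08,0.595,0,0,0,0.05],[0.0925,0.695,0,0,0,0.0556],[0.105,0.7875,0,0,0,0.0611]]
  fingers: 0.078

```text
time_s: 14.95
position: [0.489, 0.1259, 0.2197]
tcp_rot: [[-0.96, 0.28, 0.0], [0.28, 0.96, 0.0], [-0.0, 0.0, -1.0]]
force: [1.1, -0.6, 0.2]
opening: 0.897
grasp_force: 0.0
```

Converted, 0.15 m / 0.4 = 0.375, 0.14 m / 0.4 = 0.35.

>>> play_rows:
  motion:
    - [[0,0.0925,0.05,0,0,0],[0,0.175,0.125,0,0,0],[0,0.2375,0.2,0,0,0],[-0.01,0.27,0.275,0,0,0],[-0.0125,0.2725,0.35,0,0,0],[-0.0125,0.2725,0.375,0,0,0],[-0.0125,0.2725,0.375,0,0,0],[-0.0125,0.2725,0.375,0,0,0]]

```text
time_s: 15.62
position: [0.5246, 0.2266, 0.0697]
tcp_rot: [[-0.96, 0.28, -0.001], [0.28, 0.96, -0.0], [0.001, -0.001, -1.0]]
force: [0.8, -0.3, 1.2]
opening: 0.899
grasp_force: 0.0
```

Run:
```python
from meas import *
c=imaging.capture('side'); f=c['frame'].astype(int); r,g,b=f[...,0],f[...,1],f[...,2]
cv2.imwrite('pics/side3c.png',cv2.resize(c['frame'][130:330,200:400,::-1],None,fx=2.8,fy=2.8,interpolation=cv2.INTER_CUBIC))
print('rec',[(np.array(r['at']).round(3),round(r['confidence'],2)) for r in finder.recognise('side','kidney_rib')[:2]])
go(.4846,.2325,.0185,74)
```

```text
rec [(array([0.243, 0.246, 0.006]), 0.91), (array([0.528, 0.347, 0.018]), 0.73)]
pos [0.526  0.2267 0.0713] yaw 73.7 delta [ 0.0415 -0.0061  0.0527] wz -0.3 F [0.9 0.1 0.3] op 0.0779 g 0.0 t 15.7 q6 -62.0
```

View pics/side3c.png

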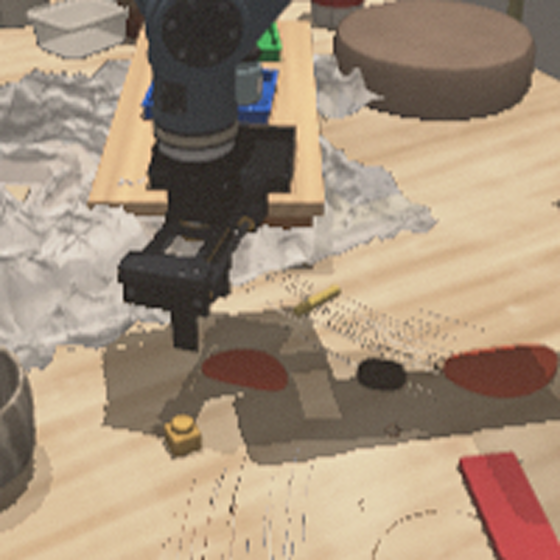

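The gripper is 40 mm too far in x: I kept the old tool axes after the turn. The rib (crop 245,368) and tin (183,435) are untouched. I'll shift over at this height, then descend.

Converted, 0.042 m / 0.4 = 0.105, -0.006 m / 0.4 = -0.015.

>>> play_rows:
  motion:
    - [[0.05,-0.0075,0,0,0,0],[0.1,-0.015,0,0,0,0],[0.105,-0.015,0,0,0,0],[0.105,-0.015,0,0,0,0],[0.105,-0.015,0,0,0,0]]

```text
time_s: 16.13
position: [0.485, 0.2331, 0.0711]
tcp_rot: [[-0.96, 0.28, 0.005], [0.28, 0.96, 0.001], [-0.004, 0.002, -1.0]]
force: [0.2, 1.0, -0.1]
opening: 0.9
grasp_force: 0.0
```

Run:
```python
from meas import *
c=imaging.capture('side')
cv2.imwrite('pics/side4c.png',cv2.resize(c['frame'][200:330,230:360,::-1],None,fx=4,fy=4,interpolation=cv2.INTER_CUBIC))
go(.4846,.2325,.0185,74)
```

```text
pos [0.4852 0.2331 0.0708] yaw 73.8 delta [ 0.0007 -0.0009  0.0523] wz -0.2 F [-0.4 -0.3  0.3] op 0.0784 g 0.0 t 16.2 q6 -60.0
```

View pics/side4c.png

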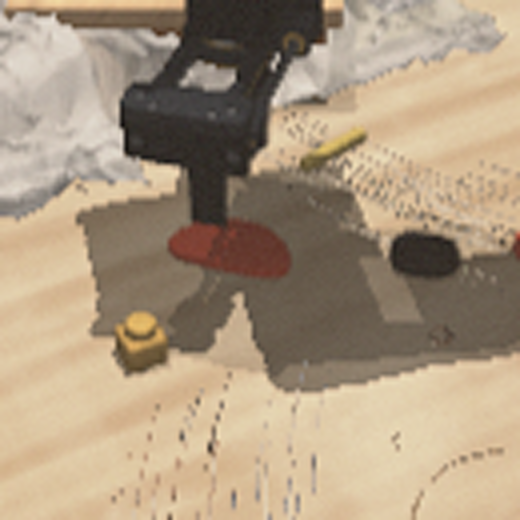

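The gripper is now centred over the rib (crop 230,248), clear of the tin (140,340).

Converted, 0.052 m / 0.4 = 0.13, 0.05 m / 0.4 = 0.125.

>>> play_rows:
  motion:
    - [[0.0025,-0.0025,0.05,0,0,0],[0.0025,-0.0025,0.0875,0,0,0],[0.0025,-0.0025,0.1125,0,0,0],[0.0025,-0.0025,0.125,0,0,0],[0.0025,-0.0025,0.13,0,0,0],[0.0025,-0.0025,0.13,0,0,0],[0.0025,-0.0025,0.13,0,0,0]]

```text
time_s: 16.77
position: [0.4825, 0.2324, 0.0179]
tcp_rot: [[-0.96, 0.28, 0.001], [0.28, 0.96, 0.0], [-0.001, 0.001, -1.0]]
force: [0.4, 0.5, -0.4]
opening: 0.893
grasp_force: 0.0
```

>>> play_rows:
  motion:
    - [[0,0,0,0,0,0],[0,0,0,0,0,0],[0,0,0,0,0,0],[0,0,0,0,0,0],[0,0,0,0,0,0],[0,0,0,0,0,0],[0,0,0,0,0,0],[0,0,0,0,0,0]]
  fingers: 0.03

```text
time_s: 17.43
position: [0.4817, 0.2324, 0.0176]
tcp_rot: [[-0.96, 0.279, 0.0], [0.279, 0.96, 0.0], [-0.0, 0.0, -1.0]]
force: [0.0, 0.3, 0.6]
opening: 0.528
grasp_force: 30.0
```

Run:
```python
from h import *
go(.515,-.027,.17,88)
```

```text
pos [0.4817 0.2324 0.0176] yaw 73.8 delta [-0.1045 -0.2397 -0.1524] wz -14.2 F [0.  0.3 0.6] op 0.0459 g 30.0 t 17.4 q6 -60.0
```

Converted, -0.153 m / 0.4 = -0.3825, -0.15 m / 0.4 = -0.375.

>>> play_rows:
  motion:
    - [[0,0,-0.0625,0,0,0],[0,0,-0.15,0,0,0],[0,0,-0.25,0,0,0],[0,0,-0.325,0,0,0],[-0.02,-0.045,-0.375,0,0,0],[-0.055,-0.125,-0.3825,0,0,0],[-0.09,-0.21,-0.3825,0,0,0],[-0.125,-0.2925,-0.3825,0,0,0]]

```text
time_s: 18.1
position: [0.4969, 0.105, 0.1714]
tcp_rot: [[-0.961, 0.278, 0.002], [0.278, 0.961, -0.0], [-0.002, 0.0, -1.0]]
force: [0.5, 1.2, -0.7]
opening: 0.529
grasp_force: 30.0
```

Converted, -0.123 m / 0.4 = -0.3075, -0.119 m / 0.4 = -0.2975, -14 degrees / 180 = -0.0778.

>>> play_rows:
  motion:
    - [[-0.035,-0.085,0,0,0,-0.0167],[-0.07,-0.17,0,0,0,-0.0333],[-0.105,-0.25,0,0,0,-0.05],[-0.13,-0.2975,0,0,0,-0.0667],[-0.1375,-0.3075,0,0,0,-0.0778],[-0.1375,-0.3075,0,0,0,-0.0778],[-0.1375,-0.3075,0,0,0,-0.0778],[-0.1375,-0.3075,0,0,0,-0.0778]]

```text
time_s: 18.77
position: [0.5146, -0.0267, 0.1703]
tcp_rot: [[-0.999, 0.039, -0.001], [0.039, 0.999, 0.001], [0.001, 0.0, -1.0]]
force: [0.3, -0.6, -0.9]
opening: 0.53
grasp_force: 30.0
```

Run:
```python
from h import *
c=imaging.capture('side')
cv2.imwrite('pics/side5c.png',cv2.resize(c['frame'][90:250,200:360,::-1],None,fx=3.5,fy=3.5,interpolation=cv2.INTER_CUBIC))
go(.515,-.027,.1071,88)
```

```text
pos [ 0.5147 -0.0265  0.1704] yaw 87.8 delta [-0.0004 -0.0005  0.0633] wz -0.2 F [ 0.7 -0.5  0.1] op 0.0464 g 30.0 t 18.8 q6 -103.0
```

View pics/side5c.png

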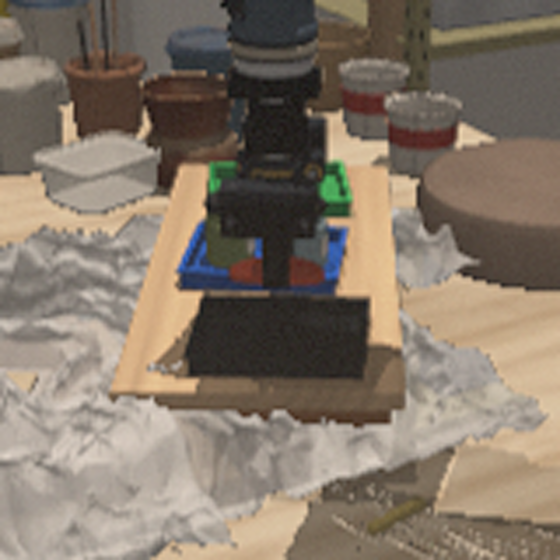

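The rib (crop 280,272) is held flat above the black tray, and both jars stand in the blue tray. I lower it, release and retreat.

Converted, 0.063 m / 0.4 = 0.1575, 0.061 m / 0.4 = 0.1525.

>>> play_rows:
  motion:
    - [[0,0,0.05,0,0,0],[0,0,0.1,0,0,0],[0,0,0.13,0,0,0],[0,0,0.145,0,0,0],[0,0,0.1525,0,0,0],[0,0,0.1575,0,0,0],[0,0,0.1575,0,0,0],[0,0,0.1575,0,0,0]]

```text
time_s: 19.48
position: [0.5158, -0.0274, 0.1081]
tcp_rot: [[-0.999, 0.039, 0.001], [0.039, 0.999, -0.0], [-0.001, -0.0, -1.0]]
force: [0.4, 0.2, 0.2]
opening: 0.531
grasp_force: 30.0
```

Converted, -0.08 m / 0.4 = -0.2, -0.05 m / 0.4 = -0.125.

>>> play_rows:
  motion:
    - [[0,0,0,0,0,0],[0,0,0,0,0,0],[0,0,0,0,0,0],[0,0,0,0,0,0],[0,0,0,0,0,0],[0,0,-0.05,0,0,0],[0,0,-0.125,0,0,0],[0,0,-0.2,0,0,0]]
  fingers: 0.06

```text
time_s: 20.15
position: [0.5144, -0.0273, 0.1876]
tcp_rot: [[-0.999, 0.039, -0.003], [0.039, 0.999, 0.001], [0.003, 0.001, -1.0]]
force: [-0.6, -0.1, 1.3]
opening: 0.684
grasp_force: 0.0
```

Run:
```python
from h import *
go(.359,.252,.19,80)
```

```text
pos [ 0.5144 -0.0273  0.1876] yaw 87.8 delta [ 0.1662  0.273  -0.0017] wz 7.8 F [-0.6 -0.1  1.3] op 0.0595 g 0.0 t 20.1 q6 -103.0
```

Converted, 0.273 m / 0.4 = 0.6825, 0.166 m / 0.4 = 0.415, 8 degrees / 180 = 0.0444.

>>> play_rows:
  motion:
    - [[0.0525,0.085,0,0,0,0.0056],[0.105,0.1725,0,0,0,0.0111],[0.1575,0.26,0,0,0,0.0167],[0.21,0.345,0,0,0,0.0222],[0.2625,0.4325,0,0,0,0.0278],[0.315,0.5175,0,0,0,0.0333],[0.3675,0.605,0,0,0,0.0389],[0.415,0.6825,0,0,0,0.0444]]
  fingers: 0.06

```text
time_s: 20.82
position: [0.3586, 0.2534, 0.1877]
tcp_rot: [[-0.984, 0.178, 0.0], [0.178, 0.984, 0.0], [0.0, 0.0, -1.0]]
force: [0.8, -0.2, 0.2]
opening: 0.69
grasp_force: 0.0
```

Run:
```python
from meas import *
c=snap('top','top2.png')
imaging.capture('side')
for n in('top','side'): print(n,[(np.array(r['at']).round(3),round(r['confidence'],2)) for r in finder.recognise(n,'polishing_stone')[:2]],[(np.array(r['at']).round(3),round(r['confidence'],2)) for r in finder.recognise(n,'kidney_rib')[:2]])
go(.359,.252,.06,80)
go(.359,.252,.0185,80)
```

```text
top [(array([ 0.54 , -0.183,  0.092]), 0.64)] [(array([0.238, 0.229, 0.014]), 0.57), (array([ 0.52 , -0.024,  0.098]), 0.53)]
side [(array([0.356, 0.264, 0.018]), 0.45), (array([ 0.572, -0.183,  0.129]), 0.41)] [(array([ 0.513, -0.016,  0.095]), 0.77), (array([0.245, 0.251, 0.007]), 0.77)]
pos [0.3608 0.2512 0.1876] yaw 79.7 delta [0.002  0.0005 0.1276] wz -0.3 F [ 0.4  0.1 -0.2] op 0.0601 g 0.0 t 21.1 q6 -59.0
pos [0.3608 0.2512 0.1876] yaw 79.7 delta [0.0021 0.0005 0.1691] wz -0.3 F [ 0.4  0.1 -0.2] op 0.0601 g 0.0 t 21.1 q6 -59.0
```

View pics/top2.png

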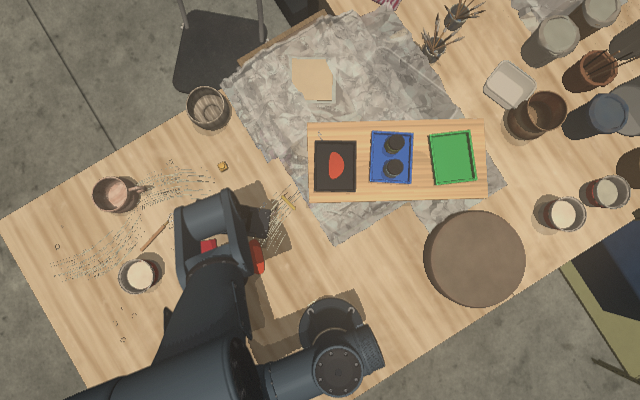

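The rib lies in the black tray (335,165), and the jars stand in the blue tray (394,145 and 394,168). Now I descend on the stone.

>>> play_rows:
  motion:
    - [[0.005,0.0025,0.0875,0,0,0],[0.005,0.0025,0.175,0,0,0],[0.005,0.0025,0.2625,0,0,0],[0.005,0.0025,0.3375,0,0,0],[0.005,0.0025,0.3875,0,0,0],[0.005,0.0025,0.4125,0,0,0],[0.005,0.0025,0.4225,0,0,0],[0.005,0.0025,0.4225,0,0,0]]

```text
time_s: 21.78
position: [0.3591, 0.2516, 0.0181]
tcp_rot: [[-0.984, 0.181, -0.001], [0.181, 0.984, -0.001], [0.001, -0.001, -1.0]]
force: [-0.9, -0.7, 0.8]
opening: 0.689
grasp_force: 0.0
```

>>> play_rows:
  motion:
    - [[0,0,0,0,0,0],[0,0,0,0,0,0],[0,0,0,0,0,0],[0,0,0,0,0,0],[0,0,0,0,0,0],[0,0,0,0,0,0],[0,0,0,0,0,0],[0,0,0,0,0,0]]
  fingers: 0.02

```text
time_s: 22.45
position: [0.3585, 0.2532, 0.0188]
tcp_rot: [[-0.984, 0.177, 0.001], [0.177, 0.984, 0.0], [-0.001, 0.0, -1.0]]
force: [0.3, -0.9, 3.0]
opening: 0.323
grasp_force: 30.0
```

Run:
```python
from h import *
go(.565,-.384,.235,95)
```

```text
pos [0.3585 0.2532 0.0188] yaw 79.8 delta [-0.3162 -0.5905 -0.2162] wz -15.2 F [ 0.3 -0.9  3. ] op 0.0281 g 30.0 t 22.4 q6 -59.0
```

Converted, -0.215 m / 0.4 = -0.5375, -0.2 m / 0.4 = -0.5.

>>> play_rows:
  motion:
    - [[0,0,-0.05,0,0,0],[0,0,-0.125,0,0,0],[0,0,-0.225,0,0,0],[0,0,-0.325,0,0,0],[0,0,-0.425,0,0,0],[0,0,-0.5,0,0,0],[0,0,-0.5375,0,0,0],[0,0,-0.5375,0,0,0]]

```text
time_s: 23.12
position: [0.36, 0.254, 0.237]
tcp_rot: [[-0.984, 0.177, 0.008], [0.177, 0.984, 0.003], [-0.007, 0.004, -1.0]]
force: [-0.0, 0.3, -0.2]
opening: 0.321
grasp_force: 30.0
```

Run:
```python
from h import *
c=imaging.capture('side'); u,v=w2px(c,[.359,.253,.22]).astype(int); print(u,v)
cv2.imwrite('pics/side6c.png',cv2.resize(c['frame'][v-50:v+50,u-60:u+60,::-1],None,fx=5,fy=5,interpolation=cv2.INTER_CUBIC))
go(.565,-.380,.235,95)
```

```text
340 192
pos [0.3589 0.2535 0.2349] yaw 79.8 delta [-3.151e-01 -5.869e-01 -2.000e-04] wz -15.2 F [-0.4 -0.7 -0.2] op 0.0276 g 30.0 t 23.2 q6 -59.0
```

View pics/side6c.png

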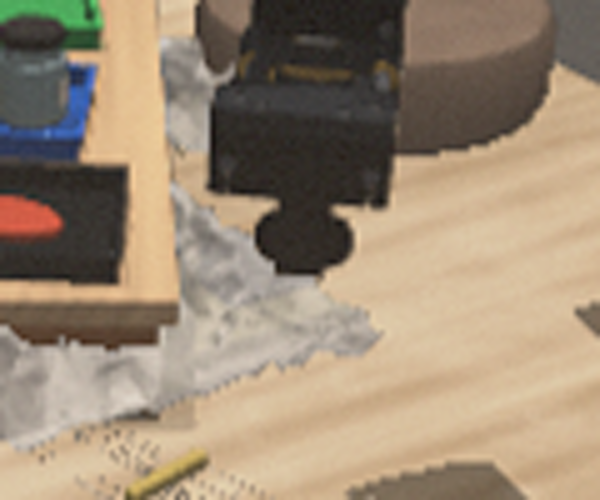

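The stone (crop 303,238) is held level between the fingers. On to the green tray.

Converted, -0.266 m / 0.4 = -0.665, -0.231 m / 0.4 = -0.5775.

>>> play_rows:
  motion:
    - [[-0.03,-0.055,0,0,0,0],[-0.075,-0.14,0,0,0,0],[-0.1225,-0.2275,0,0,0,0],[-0.17,-0.315,0,0,0,0],[-0.2175,-0.4025,0,0,0,0],[-0.265,-0.49,0,0,0,0],[-0.31,-0.5775,0,0,0,0],[-0.3575,-0.665,0,0,0,0]]

```text
time_s: 23.83
position: [0.4504, -0.0355, 0.2313]
tcp_rot: [[-0.984, 0.178, -0.005], [0.178, 0.984, 0.002], [0.005, 0.001, -1.0]]
force: [1.8, 0.3, -0.1]
opening: 0.323
grasp_force: 30.0
```

Converted, -0.279 m / 0.4 = -0.6975, -0.245 m / 0.4 = -0.6125.

>>> play_rows:
  motion:
    - [[-0.0475,-0.0875,0,0,0,0],[-0.095,-0.175,0,0,0,0],[-0.1425,-0.2625,0,0,0,0],[-0.19,-0.35,0,0,0,0],[-0.2375,-0.4375,0,0,0,0],[-0.285,-0.525,0,0,0,0],[-0.33,-0.6125,0,0,0,0],[-0.375,-0.6975,0,0,0,0]]

```text
time_s: 24.5
position: [0.549, -0.3364, 0.2301]
tcp_rot: [[-0.984, 0.178, -0.004], [0.178, 0.984, 0.004], [0.005, 0.003, -1.0]]
force: [-0.0, 0.8, -0.3]
opening: 0.314
grasp_force: 30.0
```

Converted, -0.042 m / 0.4 = -0.105, -0.039 m / 0.4 = -0.0975, -15 degrees / 180 = -0.0833.

>>> play_rows:
  motion:
    - [[-0.035,-0.065,0,0,0,-0.0222],[-0.0525,-0.0975,0,0,0,-0.05],[-0.055,-0.105,0,0,0,-0.0722],[-0.055,-0.105,0,0,0,-0.0833],[-0.055,-0.105,0,0,0,-0.0833],[-0.055,-0.105,0,0,0,-0.0833]]

```text
time_s: 25.0
position: [0.5631, -0.3796, 0.2306]
tcp_rot: [[-0.997, -0.082, -0.004], [-0.082, 0.997, 0.004], [0.003, 0.004, -1.0]]
force: [0.8, 0.6, -0.3]
opening: 0.323
grasp_force: 30.0
```

Run:
```python
from h import *
go(.565,-.380,.1075,95)
```

```text
pos [ 0.5631 -0.3796  0.2306] yaw 94.7 delta [-0.0023 -0.001   0.123 ] wz -0.3 F [ 0.8  0.6 -0.3] op 0.0281 g 30.0 t 25.0 q6 -138.0
```

Converted, 0.122 m / 0.4 = 0.305, -0.001 m / 0.4 = -0.0025.

>>> play_rows:
  motion:
    - [[-0.005,-0.0025,0.075,0,0,0],[-0.005,-0.0025,0.15,0,0,0],[-0.005,-0.0025,0.2125,0,0,0],[-0.005,-0.0025,0.2625,0,0,0],[-0.005,-0.0025,0.2875,0,0,0],[-0.005,-0.0025,0.3,0,0,0],[-0.005,-0.0025,0.305,0,0,0],[-0.005,-0.0025,0.305,0,0,0]]

```text
time_s: 25.67
position: [0.5665, -0.3815, 0.1119]
tcp_rot: [[-0.997, -0.083, 0.001], [-0.083, 0.997, -0.001], [-0.001, -0.001, -1.0]]
force: [1.5, 0.1, -1.0]
opening: 0.32
grasp_force: 30.0
```

Another 4 mm down, then release and rise.

Converted, 0.004 m / 0.4 = 0.01, 0.002 m / 0.4 = 0.005.

>>> play_rows:
  motion:
    - [[0,0,0.005,0,0,0],[0,0,0.01,0,0,0],[0,0,0.01,0,0,0],[0,0,0.01,0,0,0]]

```text
time_s: 26.0
position: [0.5664, -0.3816, 0.1082]
tcp_rot: [[-0.997, -0.083, 0.001], [-0.083, 0.997, -0.001], [-0.001, -0.001, -1.0]]
force: [0.6, -0.3, -0.4]
opening: 0.324
grasp_force: 30.0
```

Converted, -0.1 m / 0.4 = -0.25, -0.07 m / 0.4 = -0.175.

>>> play_rows:
  motion:
    - [[0,0,0,0,0,0],[0,0,0,0,0,0],[0,0,0,0,0,0],[0,0,0,0,0,0],[0,0,0,0,0,0],[0,0,-0.075,0,0,0],[0,0,-0.175,0,0,0],[0,0,-0.25,0,0,0]]
  fingers: 0.055

```text
time_s: 26.67
position: [0.5664, -0.3815, 0.2092]
tcp_rot: [[-0.997, -0.083, 0.0], [-0.083, 0.997, -0.0], [-0.0, -0.0, -1.0]]
force: [0.3, -0.5, 1.2]
opening: 0.631
grasp_force: 0.0
```

Run:
```python
from h import *
go(.414,.125,.22,133.4)
```

```text
pos [ 0.5664 -0.3815  0.2092] yaw 94.8 delta [ 0.1096  0.5174 -0.011 ] wz -38.6 F [ 0.3 -0.5  1.2] op 0.0549 g 0.0 t 26.7 q6 -138.0
```

Before reaching for the wax I need to check the gripper's body against the board. When gripping, the body's bottom is at about 0.068 m, which is below the 0.085 m board top.

Run:
```python
from meas import *
c=imaging.capture('top')
f=c['frame']; cv2.imwrite('pics/wax.png',cv2.resize(f[110:230,265:365,::-1],None,fx=5,fy=5,interpolation=cv2.INTER_CUBIC))
cv2.imwrite('pics/green.png',cv2.resize(f[120:200,380:490,::-1],None,fx=5,fy=5,interpolation=cv2.INTER_CUBIC))
for z in(.085,):
  for p in((309.5,201.5),(307.5,122.5)): print(p,px2w(c,*p,z))
hsv=cv2.cvtColor(f,cv2.COLOR_RGB2HSV)
m=np.zeros((400,640),bool); m[185:220,270:305]=1
print(rect(c,(hsv[...,0]<32)&(hsv[...,1]>115)&m,.009))
go(.414,.125,.22,133.4)
```

```text
(309.5, 201.5) [0.4094 0.0531 0.085 ]
(307.5, 122.5) [0.6536 0.0525 0.085 ]
[(array([288., 203.]), array([0.414 , 0.1241, 0.0092, 0.0621]), -46.6)]
pos [ 0.5694 -0.3841  0.2168] yaw 94.8 delta [ 0.1122  0.5203 -0.0096] wz -38.6 F [ 1.4 -1.6  3.3] op 0.0548 g 0.0 t 26.7 q6 -138.0
```

View pics/wax.png

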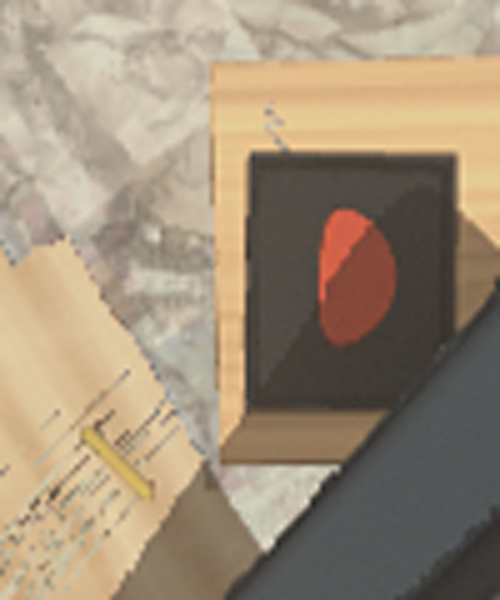

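Straight onto the wax, the body would overlap the board (edge at y=0.053). At yaw -20° it clears, and the squeeze will swing the light stick into line with the pads. I'll turn during the transit.

Converted, 0.311 m / 0.4 = 0.7775, 0.066 m / 0.4 = 0.165, 56 degrees / 180 = 0.3111.

>>> play_rows:
  motion:
    - [[0.02,0.095,-0.0125,0,0,0.0389],[0.04,0.1925,-0.0125,0,0,0.0778],[0.0625,0.29,-0.0125,0,0,0.1167],[0.0825,0.3875,-0.0125,0,0,0.1556],[0.1025,0.485,-0.0125,0,0,0.1944],[0.125,0.5825,-0.0125,0,0,0.2333],[0.145,0.68,-0.0125,0,0,0.2722],[0.165,0.7775,-0.0125,0,0,0.3111]]
  fingers: 0.055

```text
time_s: 27.38
position: [0.4737, -0.0757, 0.2127]
tcp_rot: [[-0.622, 0.783, 0.0], [0.783, 0.622, -0.0], [-0.0, 0.0, -1.0]]
force: [0.8, -0.0, 0.4]
opening: 0.63
grasp_force: 0.0
```

Run:
```python
from h import *
go(.420,.130,.2,-20)
```

```text
pos [ 0.4737 -0.0757  0.2127] yaw 38.5 delta [0.1945 0.0859 0.0126] wz 58.5 F [ 0.8 -0.   0.4] op 0.0548 g 0.0 t 27.4 q6 -61.0
```

View pics/green.png

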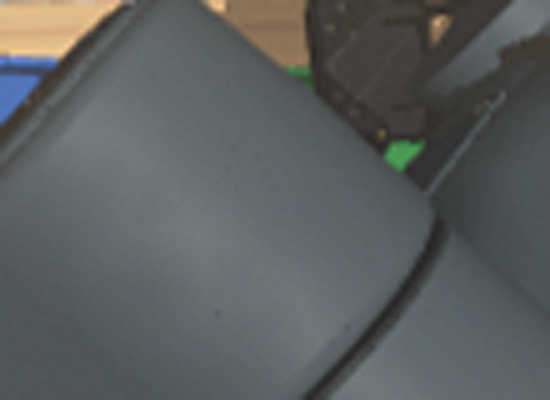

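The green tray was hidden by the arm in that picture. Continuing to the wax.

Converted, 0.194 m / 0.4 = 0.485, 0.19 m / 0.4 = 0.475, 56 degrees / 180 = 0.3111.

>>> play_rows:
  motion:
    - [[0.0875,0.0375,0,0,0,0.0389],[0.175,0.075,0,0,0,0.0778],[0.2625,0.115,0,0,0,0.1167],[0.35,0.155,0,0,0,0.1556],[0.425,0.1875,0,0,0,0.1944],[0.475,0.21,0,0,0,0.2333],[0.485,0.215,0.025,0,0,0.2722],[0.485,0.215,0.0325,0,0,0.3111]]

```text
time_s: 28.05
position: [0.4186, 0.1297, 0.1991]
tcp_rot: [[0.249, 0.968, -0.001], [0.968, -0.249, 0.0], [0.0, -0.001, -1.0]]
force: [0.6, -0.7, 0.5]
opening: 0.634
grasp_force: 0.0
```

Converted, 0.1 m / 0.4 = 0.25, 0.09 m / 0.4 = 0.225, 2 degrees / 180 = 0.0111.

>>> play_rows:
  motion:
    - [[0,0,0.075,0,0,0.0111],[0,0,0.15,0,0,0.0111],[0,0,0.225,0,0,0.0111],[0,0,0.25,0,0,0.0111],[0,0,0.25,0,0,0.0111],[0,0,0.25,0,0,0.0111]]

```text
time_s: 28.55
position: [0.4199, 0.1277, 0.0992]
tcp_rot: [[0.281, 0.96, -0.001], [0.96, -0.281, -0.0], [-0.0, -0.001, -1.0]]
force: [0.2, 0.4, 0.3]
opening: 0.63
grasp_force: 0.0
```

Run:
```python
from h import *
go(.420,.130,.019,-20)
c=imaging.capture('top'); cv2.imwrite('pics/top3.png',c['frame'][:,:,::-1])
print([(np.array(r['at']).round(3),round(r['confidence'],2)) for r in finder.recognise('top','polishing_stone')[:3]])
s=imaging.capture('side')
a=cv2.resize(c['frame'][120:200,300:500,::-1],None,fx=4,fy=4,interpolation=cv2.INTER_CUBIC)
u,v=w2px(s,[.42,.13,.05]).astype(int)
b=cv2.resize(s['frame'][v-40:v+30,u-80:u+80,::-1],(800,280),interpolation=cv2.INTER_CUBIC)
cv2.imwrite('pics/both.png',np.vstack([a,b[:,:800]]))
```

```text
pos [0.4199 0.1277 0.0992] yaw -16.3 delta [ 0.0023 -0.0004  0.0802] wz 3.7 F [0.2 0.4 0.3] op 0.0548 g 0.0 t 28.6 q6 19.0
[(array([ 0.568, -0.377,  0.109]), 0.69)]
```

View pics/both.png

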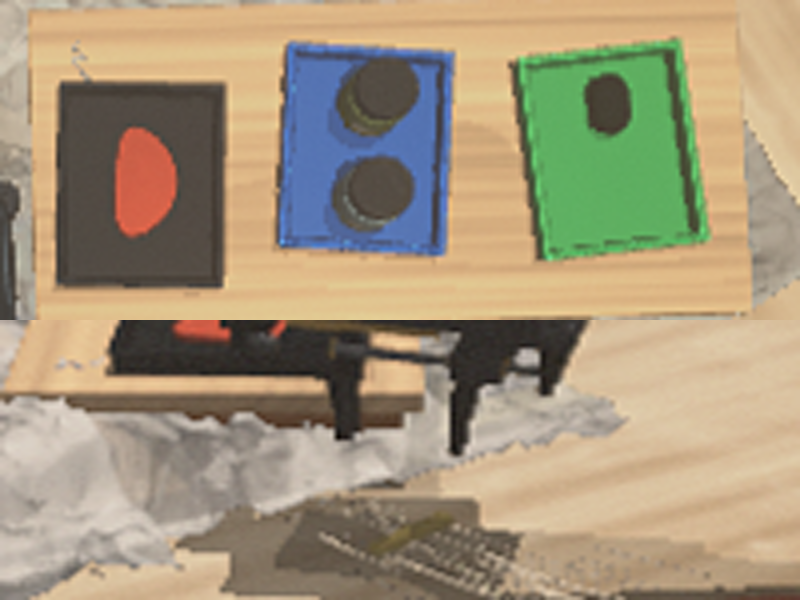

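Black tray: rib inside (145,182). Blue tray: both jars. Green tray: stone inside at (608,103), with room below it. The fingers straddle the wax (415,535 in the lower half), so I descend and squeeze.

Converted, 0.08 m / 0.4 = 0.2, 0.002 m / 0.4 = 0.005, 4 degrees / 180 = 0.0222.

>>> play_rows:
  motion:
    - [[0.005,0,0.05,0,0,0.0222],[0.005,0,0.1,0,0,0.0222],[0.005,0,0.15,0,0,0.0222],[0.005,0,0.175,0,0,0.0222],[0.005,0,0.1925,0,0,0.0222],[0.005,0,0.2,0,0,0.0222],[0.005,0,0.2,0,0,0.0222],[0.005,0,0.2,0,0,0.0222]]

```text
time_s: 29.37
position: [0.421, 0.1297, 0.0202]
tcp_rot: [[0.347, 0.938, 0.002], [0.938, -0.347, 0.0], [0.001, 0.001, -1.0]]
force: [-0.3, 0.2, -0.6]
opening: 0.632
grasp_force: 0.0
```

>>> play_rows:
  motion:
    - [[0,0,0,0,0,0],[0,0,0,0,0,0],[0,0,0,0,0,0],[0,0,0,0,0,0],[0,0,0,0,0,0],[0,0,0,0,0,0],[0,0,0,0,0,0],[0,0,0,0,0,0]]
  fingers: 0.003

```text
time_s: 30.03
position: [0.4205, 0.1296, 0.0196]
tcp_rot: [[0.347, 0.938, 0.0], [0.938, -0.347, -0.0], [-0.0, 0.0, -1.0]]
force: [-0.6, 0.2, 1.4]
opening: 0.109
grasp_force: 8.7
```

Run:
```python
from h import *
go(.501,-.385,.2,-85)
```

```text
pos [0.4205 0.1296 0.0196] yaw -20.3 delta [-0.4547  0.254  -0.1804] wz 64.7 F [-0.6  0.2  1.4] op 0.0095 g 8.7 t 30.0 q6 23.0
```

Converted, -0.18 m / 0.4 = -0.45, -0.16 m / 0.4 = -0.4.

>>> play_rows:
  motion:
    - [[0,0,0,0,0,0],[0,0,0,0,0,0],[0,0,-0.025,0,0,0],[0,0,-0.1,0,0,0],[0,0,-0.2,0,0,0],[0,0,-0.3,0,0,0],[0,0,-0.4,0,0,0],[0,0,-0.45,0,0,0]]

```text
time_s: 30.7
position: [0.4219, 0.1298, 0.2035]
tcp_rot: [[0.347, 0.938, 0.006], [0.938, -0.347, 0.0], [0.003, 0.006, -1.0]]
force: [0.0, 0.4, 0.3]
opening: 0.106
grasp_force: 30.0
```

Run:
```python
from meas import *
go(.501,-.385,.2,-85)
s=imaging.capture('side'); f=s['frame']; p=np.array(bot.read_state()['position'])
u,v=w2px(s,p).astype(int)
cv2.imwrite('pics/wx2.png',cv2.resize(f[v-40:v+40,u-60:u+60,::-1],None,fx=6,fy=6,interpolation=cv2.INTER_CUBIC))
```

```text
pos [0.4219 0.1298 0.2035] yaw -20.3 delta [-0.4554  0.2527  0.0039] wz 64.7 F [0.  0.4 0.3] op 0.0093 g 30.0 t 30.7 q6 23.0
```

View pics/wx2.png

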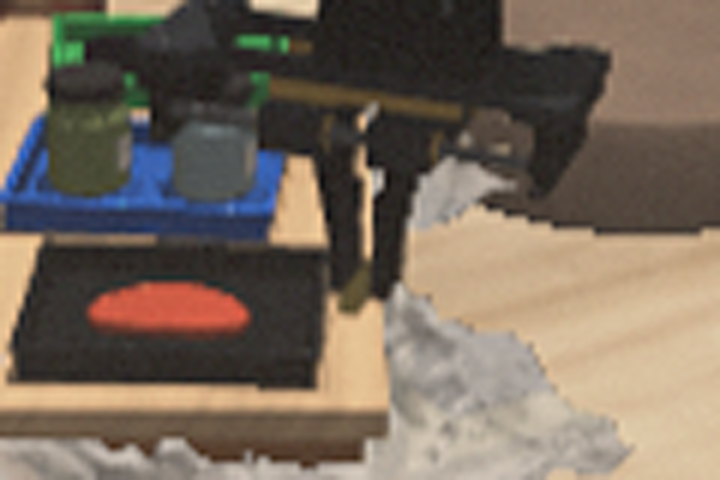

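The wax (355,285) is held between the pads. Transit to the green tray, turning on the way.

Converted, -0.268 m / 0.4 = -0.67, -0.002 m / 0.4 = -0.005, 44 degrees / 180 = 0.2444.

>>> play_rows:
  motion:
    - [[-0.0625,0.035,-0.005,0,0,0.0167],[-0.15,0.085,-0.0075,0,0,0.0444],[-0.235,0.135,-0.0075,0,0,0.0778],[-0.32,0.185,-0.0075,0,0,0.1111],[-0.4075,0.235,-0.0075,0,0,0.1444],[-0.495,0.285,-0.0075,0,0,0.1778],[-0.5825,0.335,-0.0075,0,0,0.2111],[-0.67,0.385,-0.0075,0,0,0.2444]]

```text
time_s: 31.42
position: [0.4713, -0.1769, 0.2018]
tcp_rot: [[0.904, 0.429, -0.001], [0.429, -0.904, 0.001], [-0.001, -0.001, -1.0]]
force: [0.8, -0.0, -0.1]
opening: 0.116
grasp_force: 30.0
```

Run:
```python
from h import *
go(.510,-.385,.2,-85)
```

```text
pos [ 0.4713 -0.1769  0.2018] yaw -64.6 delta [-0.0542  0.2046  0.0015] wz 20.4 F [ 0.8 -0.  -0.1] op 0.0101 g 30.0 t 31.4 q6 31.0
```

Converted, 0.203 m / 0.4 = 0.5075, 0.2 m / 0.4 = 0.5, 20 degrees / 180 = 0.1111.

>>> play_rows:
  motion:
    - [[-0.025,0.0925,0,0,0,0.0278],[-0.05,0.1875,0,0,0,0.0556],[-0.075,0.2825,0,0,0,0.0833],[-0.1,0.375,0,0,0,0.1111],[-0.1225,0.4625,0,0,0,0.1111],[-0.1325,0.5,0,0,0,0.1111],[-0.135,0.5075,0,0,0,0.1111],[-0.135,0.5075,0,0,0,0.1111]]

```text
time_s: 32.08
position: [0.5106, -0.3818, 0.2012]
tcp_rot: [[0.995, 0.098, -0.001], [0.098, -0.995, 0.002], [-0.001, -0.002, -1.0]]
force: [-0.1, 0.7, -1.1]
opening: 0.109
grasp_force: 30.0
```

Run:
```python
from h import *
go(.510,-.385,.1091,-85)
s=imaging.capture('side'); f=s['frame']; u,v=w2px(s,[.51,-.385,.18]).astype(int)
cv2.imwrite('pics/wx3.png',cv2.resize(f[v-30:v+30,u-45:u+45,::-1],None,fx=8,fy=8,interpolation=cv2.INTER_CUBIC))
```

```text
pos [ 0.5106 -0.3818  0.2012] yaw -84.4 delta [-0.0008  0.0033  0.0921] wz 0.6 F [-0.1  0.7 -1.1] op 0.0095 g 30.0 t 32.1 q6 38.0
```

View pics/wx3.png

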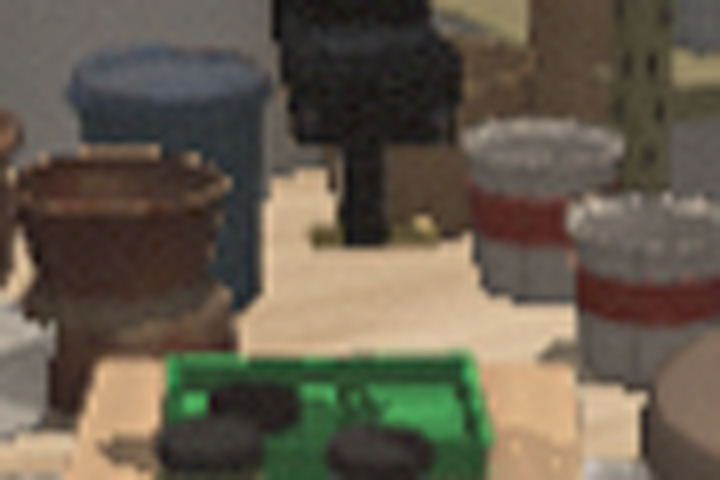

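The wax is level (crop 310–437, 238), its centre about 6 mm to the -x side of the fingers, as expected. I lower it.

Converted, 0.091 m / 0.4 = 0.2275, 0.089 m / 0.4 = 0.2225.

>>> play_rows:
  motion:
    - [[-0.0025,0.0075,0.075,0,0,0],[-0.0025,0.0075,0.1375,0,0,0],[-0.0025,0.0075,0.18,0,0,0],[-0.0025,0.0075,0.2075,0,0,0],[-0.0025,0.0075,0.2225,0,0,0],[-0.0025,0.0075,0.2275,0,0,0],[-0.0025,0.0075,0.2275,0,0,0],[-0.0025,0.0075,0.2275,0,0,0]]

```text
time_s: 32.8
position: [0.5113, -0.3848, 0.1127]
tcp_rot: [[0.995, 0.1, 0.001], [0.1, -0.995, -0.001], [0.001, 0.002, -1.0]]
force: [0.3, 0.4, 0.9]
opening: 0.112
grasp_force: 30.0
```

Converted, 0.003 m / 0.4 = 0.0075, 0.002 m / 0.4 = 0.005.

>>> play_rows:
  motion:
    - [[0,0,0.005,0,0,0],[0,0,0.0075,0,0,0],[0,0,0.0075,0,0,0],[0,0,0.0075,0,0,0]]

```text
time_s: 33.13
position: [0.5107, -0.3848, 0.1089]
tcp_rot: [[0.995, 0.099, 0.0], [0.099, -0.995, -0.0], [0.0, 0.0, -1.0]]
force: [0.9, -0.4, 0.1]
opening: 0.113
grasp_force: 30.0
```

Converted, -0.1 m / 0.4 = -0.25, -0.07 m / 0.4 = -0.175.

>>> play_rows:
  motion:
    - [[0,0,0,0,0,0],[0,0,0,0,0,0],[0,0,0,0,0,0],[0,0,0,0,0,0],[0,0,0,0,0,0],[0,0,-0.075,0,0,0],[0,0,-0.175,0,0,0],[0,0,-0.25,0,0,0]]
  fingers: 0.03

```text
time_s: 33.8
position: [0.5108, -0.3848, 0.2101]
tcp_rot: [[0.995, 0.099, 0.0], [0.099, -0.995, -0.0], [0.0, 0.0, -1.0]]
force: [1.3, 0.2, 0.6]
opening: 0.345
grasp_force: 0.0
```

Converted, -0.31 m / 0.4 = -0.775, -0.27 m / 0.4 = -0.675.

>>> play_rows:
  motion:
    - [[0.025,-0.0875,0,0,0,0],[0.025,-0.175,0,0,0,0],[0.025,-0.275,0,0,0,0],[0,-0.375,0,0,0,0],[0,-0.475,0,0,0,0],[0,-0.575,0,0,0,0],[0,-0.675,0,0,0,0],[0,-0.775,0,0,0,0]]

```text
time_s: 34.47
position: [0.4793, -0.0745, 0.2088]
tcp_rot: [[0.995, 0.099, 0.001], [0.099, -0.995, -0.0], [0.001, 0.0, -1.0]]
force: [0.4, 0.8, 0.8]
opening: 0.345
grasp_force: 0.0
```

Converted, -0.2 m / 0.4 = -0.5, -0.18 m / 0.4 = -0.45.

>>> play_rows:
  motion:
    - [[0,-0.1,0,0,0,0],[0,-0.2,0,0,0,0],[0,-0.3,0,0,0,0],[0,-0.375,0,0,0,0],[0,-0.45,0,0,0,0],[0,-0.5,0,0,0,0],[0,-0.5,0,0,0,0],[0,-0.5,0,0,0,0]]

```text
time_s: 35.13
position: [0.4598, 0.1237, 0.2087]
tcp_rot: [[0.995, 0.102, 0.0], [0.102, -0.995, -0.0], [0.0, 0.0, -1.0]]
force: [0.9, 0.4, -0.9]
opening: 0.342
grasp_force: 0.0
```

Run:
```python
from meas import *
c=imaging.capture('top'); s=imaging.capture('side')
hsv=cv2.cvtColor(c['frame'],cv2.COLOR_RGB2HSV); f=c['frame'].astype(int)
m=np.zeros((400,640),bool); m[132:185,432:475]=1
print('wax',rect(c,(hsv[...,0]<33)&(hsv[...,0]>15)&(hsv[...,1]>80)&m,.098))
for n in('top','side'):
  for o in('wax_stick','polishing_stone','brass_tin'): print(n,o,[(np.array(r['at']).round(3),round(r['confidence'],2)) for r in finder.recognise(n,o)[:2]])
a=cv2.resize(c['frame'][115:200,300:500,::-1],(800,340),interpolation=cv2.INTER_CUBIC)
b=cv2.resize(s['frame'][130:210,230:430,::-1],(800,260),interpolation=cv2.INTER_CUBIC)
cv2.imwrite('pics/end.png',np.vstack([a,b])); go(.5,0,.2)
```

```text
wax [(array([473., 140.]), array([ 0.5797, -0.4492,  0.0115,  0.0581]), 86.9), (array([453., 166.]), array([ 0.506 , -0.3868,  0.0135,  0.0614]), -84.2), (array([433., 178.]), array([ 0.4754, -0.3231,  0.0083,  0.0511]), 87.2), (array([463., 183.]), array([ 0.4535, -0.3997,  0.0114,  0.0968]), -1.6)]
top wax_stick [(array([ 0.507, -0.382,  0.098]), 0.52)]
top polishing_stone [(array([ 0.562, -0.378,  0.106]), 0.68)]
top brass_tin [(array([0.54 , 0.336, 0.024]), 0.65)]
side wax_stick []
side polishing_stone [(array([ 0.56 , -0.371,  0.112]), 0.4)]
side brass_tin [(array([0.532, 0.347, 0.018]), 0.58)]
pos [0.4602 0.1221 0.2085] yaw -84.4 delta [0.0277 0.1254 0.0085] wz 0 F [ 0.1  0.2 -0.1] op 0.0297 g 0.0 t 35.5 q6 86.0
```

View pics/end.png

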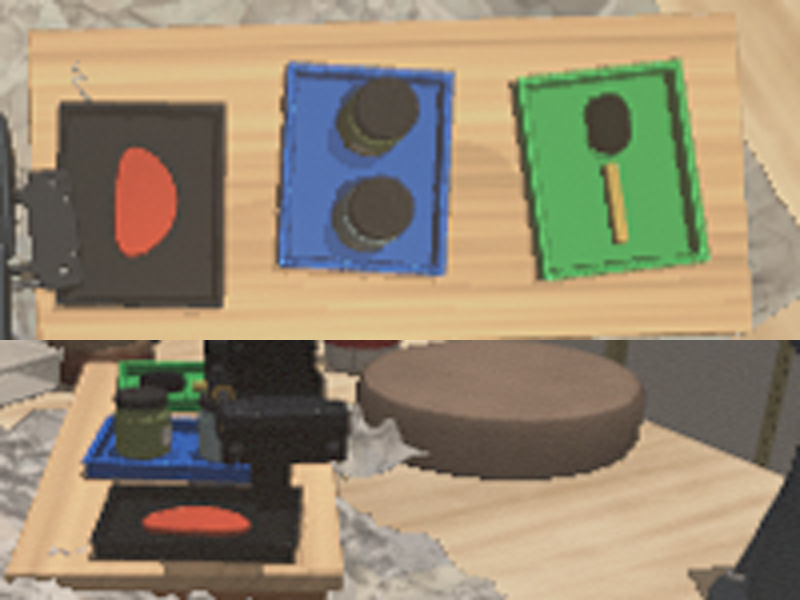

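Everything lies flat in its tray: rib (145,202), jars (380,115 and 375,210), stone (608,123) and wax (617,203), with a gap between the last two. The tin hasn't moved and the gripper is clear, so I'm handing in.

```bash
python3 -c "
from rig import bot
print(bot.hand_in())"
```

```text
the job is handed in; nothing more can be done
None
```

The job is handed in, though the hand-in gave no verdict: the last pictures showed both jars upright in the blue tray, the smaller rib in the black tray, the wax and stone apart in the green tray, and the tin where it was.

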